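# Rebuild the turntable spindle stack of a lab plater

### The job

Rebuild the spindle of the plater's turntable drive: thread the black damping ring, then the green spacer, then the brass collar down the steel post, lowering each one fully home rather than dropping it. Only when all three are down, press the yellow spring pedal down to its stop for a moment to latch the stack, and let it come up again. Leave the orange spare ring and all the other things on the bench standing where they are.

Things in the scene. Friction and masses are not known exactly. Their poses are not given: they have to be found in the camera images.
- ring_black: black plastic damping ring lying flat, 60 mm outside diameter, 14 mm tall, 19 mm bore; origin at the centre of its underside, z is its axis. Goes on first (lowest). A small bystander may stand about 10 mm beside it
- ring_green: green plastic spacer bushing lying flat, 46 mm outside diameter, 20 mm tall, 19 mm bore; origin at the centre of its underside, z is its axis. Goes on second
- ring_brass: brass collar lying flat, 52 mm outside diameter, 14 mm tall, 19 mm bore; origin at the centre of its underside, z is its axis. Goes on third (top)
- ring_spare: orange plastic spare ring, 50 mm outside diameter, 16 mm tall, 19 mm bore, lying flat; origin at the centre of its underside. Not used: leave alone
- spindle: fixed teal drive housing, 130 (x) x 120 (y) x 35 mm high; origin at the centre of its underside. On its top centre a 68 mm flange, 6 mm high, and in it the steel post. White upright guard, 4 mm thick, 100 mm wide along y, 48 mm from the post axis on the -x side, its top 40 mm above the seat: fingers fit beside the post along the housing's y
- seat (a point): centre of the seat flange's top face at the foot of the post, 41 mm above the bench, axes as spindle. The lowest ring rests here; undersides of the finished stack lie 0, 14 and 34 mm above it
- post_tip (a point): top of the steel post, 58 mm above the seat; the post is 16 mm in diameter for 46 mm, then tapers to 6 mm at the tip
- pedal_base: dark steel pedal base plate, fixed, 130 (x) x 90 (y) x 12 mm high; origin at the centre of its underside. The hinge lies along its y at x = +55 mm, 30 mm above the bench; the pedal plate runs 110 mm from it towards -x
- pedal_pad (a point): point to press, on the top face of the black rubber pad of the yellow pedal plate (66 mm wide), 85 mm from the hinge; the plate slopes up towards its free end and this point sinks about 18 mm from rest to the stop
- pedal (a joint): pedal angle: 0 = up at rest, 0.22 rad = down at its stop; a spring returns it, about 6 N at the pad at the stop
- vial: clear vial with blue cap, 26 mm diameter, 50 mm tall, loose bystander; origin at the centre of its underside
- pot: white pot with red cap, 32 mm diameter, 42 mm tall, loose bystander; origin at the centre of its underside
- amber: amber bottle with black cap, 28 mm diameter, 60 mm tall, loose bystander; origin at the centre of its underside
- dishes_a: stack of five red culture dishes, 90 mm diameter, 75 mm tall, loose bystander; origin at the centre of its underside
- dishes_b: stack of four red culture dishes, 90 mm diameter, 60 mm tall, loose bystander; origin at the centre of its underside
- spray: tall white bottle with blue cap, 60 mm diameter, 170 mm tall, loose bystander near the robot; origin at the centre of its underside
- rack: blue tube rack with pegs, 100 (x) x 200 (y) x 72 mm tall, fixed; origin at the centre of its underside
Things that resemble listed ones, but are neither listed nor needed, are in the scene too. Of the things shaped like the ring_black, the black one is meant.

How it is judged:
On the way, in this order (a step that is already met when the one before it is completed fails the run):
1. the black ring lies flat on the seat, round the post (horizontal distance between ring_black and seat below 0.004 m and z of ring_black in the frame of seat between -0.003 and 0.003 m and angle between ring_black's own z axis and vertical below 0.08 rad), for 0.2 s.
2. the green spacer lies on the black ring, round the post (all of step 1 and horizontal distance between ring_green and seat below 0.004 m and z of ring_green in the frame of seat between 0.011 and 0.017 m and angle between ring_green's own z axis and vertical below 0.08 rad), for 0.2 s.
3. the brass collar lies on the green spacer, round the post (all of step 2 and horizontal distance between ring_brass and seat below 0.004 m and z of ring_brass in the frame of seat between 0.031 and 0.037 m and angle between ring_brass's own z axis and vertical below 0.08 rad), for 0.2 s.
4. the pedal is pressed to its stop (above 0.20 rad) (value of joint pedal above 0.2 rad), for 0.15 s.
At the end, for the whole second after the job is handed in: Black, green, brass rings round the post in this order upward: undersides 0, 14, 34 mm above the seat (3 mm), within 4 mm of its axis, flat within 0.08 rad, at rest; pedal below 0.04 rad; spare ring and bystanders upright (0.3 rad) within 25 mm of their starts (all of step 3 and linear speed of each of ring_black, ring_green, ring_brass below 0.03 m/s and value of joint pedal below 0.04 rad and distance of each of ring_spare, vial, pot, amber, dishes_a, dishes_b, spray from where it was at the start of the episode below 0.025 m and angle between each of ring_spare, vial, pot, amber, dishes_a, dishes_b, spray's own z axis and vertical below 0.3 rad); the robot touches nothing.
It fails at once if the pedal is pressed (past 0.1 rad) before all three rings are home (value of joint pedal above 0.1 rad and not (horizontal distance between each of ring_black, ring_green, ring_brass and seat below 0.004 m and z of ring_black in the frame of seat between -0.003 and 0.003 m and angle between each of ring_black, ring_green, ring_brass's own z axis and vertical below 0.08 rad and z of ring_green in the frame of seat between 0.011 and 0.017 m and z of ring_brass in the frame of seat between 0.031 and 0.037 m)).
It fails at once if a ring is dropped down the post (falls faster than 0.6 m/s round it) ((horizontal distance between ring_black and seat below 0.01 m and z of ring_black in the frame of seat below 0.058 m and linear speed of ring_black above 0.6 m/s) or (horizontal distance between ring_green and seat below 0.01 m and z of ring_green in the frame of seat below 0.058 m and linear speed of ring_green above 0.6 m/s) or (horizontal distance between ring_brass and seat below 0.01 m and z of ring_brass in the frame of seat below 0.058 m and linear speed of ring_brass above 0.6 m/s)).
It fails at once if the spare ring or a bystander is pushed more than 25 mm or tipped by more than 0.5 rad (distance of any of ring_spare, vial, pot, amber, dishes_a, dishes_b, spray from where it was at the start of the episode above 0.025 m or angle between any of ring_spare, vial, pot, amber, dishes_a, dishes_b, spray's own z axis and vertical above 0.5 rad).
It also fails if it takes over 72 s, if anything falls off the work surface, if the arm or the gripper's body presses on something with over 40 N, if the wrist force passes 120 N, or if a joint passes its speed limit or range.

### The arm

A 6-joint arm with a two-finger parallel gripper is mounted at the origin on the work surface. World frame = base frame: x ahead of the robot, y to its left, z up, the work surface at z = 0. Lengths are in m, angles in rad, forces in N, time in s.
With the tool pointing down it reaches from about 0.375 to 0.9 m from the base axis. Payload 3.1 kg.
Tool frame: the origin (TCP) lies at the centre of the arm's flange, where the gripper is bolted on; the fingertips stand 173 mm ahead of it and the grasp point (between the pads) lies 155 mm ahead of it; z points along the fingers, y is the line along which they close (so a half turn about z gives the same grasp; the last joint's range is limited). The gripper opens to 85 mm and grips with 20 to 120 N. Pads are 22 mm wide; open, the fingers measure 114 mm over their backs; the gripper's body (76 mm by 85 mm) begins 54 mm behind the grasp point. The pads swing forward as they close: fully open they stand 13 mm farther back than shut.
Start: joints at [-1.498, 0.527, 1.433, -0, 1.181, -0.178], TCP at [0.156, -0.605, 0.405] pointing down, gripper open.
Joint ranges: [-3.08, 3.08], [-0.75, 2.2], [0.22, 2.44], [-1.43, 4.57], [0, 2.65], [-2.85, 2.85]. Speed limits (rad/s): [2.79, 2.79, 3.14, 3.14, 3.14, 3.14].

### API

Orientations are given as a unit quaternion [x, y, z, w].
In Python, from station import * gives the robot as it stands.
- The arm moves only by the shell command python3 -m jog 'ROWS' [OPENING] [FORCE]. ROWS is a JSON object of lists of equal length, an entry for each row: "linear": the shift along the world's x, y, z in mm, a list of three; "turn": the turn about the world's z in units of 5 degrees (1.0 is 5 degrees). A call has 1 to 12 rows; each row shifts and turns the commanded pose from where the row before left it; what a row does not reach is not made up. A row lasts 1/8 s, in which the tool goes at most 62.5 mm and 10.7 degrees, less where a joint would pass 70% of its speed; a pose out of reach is approached as far as the arm can. A call is refused whole if a number of a shift passes 62.5 or a number of a turn 1, either way. A call with a gripper value outside its range is refused whole. OPENING is the opening, from 0 (shut) to 1 (fully open), set as the call begins (- or left out, the last holds). The fingers move at their own pace and stop on an object; FORCE is the grip in N (left out, the last holds). Time passes only in rows, so rows that do not move let the fingers close. It gives the time, the measured TCP pose, the force, the opening and the grip force at its end, in the units of the state.
- sense(): the state, without advancing time (a new reading comes with each control period).
- snapshot(name): name is "scene" or "top"; returns the picture (384x512x3 uint8, red, green, blue); there is no depth.
- get_calibration(name): a dict with "fx", "fy", "cx", "cy" (pixels), "world_to_cam" (4x4, takes a point from world to camera coordinates). Camera axes: x right, y down, z forward; pixel columns grow to the right and rows downward; lengths in m; the calibration is good to about 2 mm. A picture is of the moment at which its call begins. get_calibration takes no time and is no camera call.
- sign_off(): hands the job in; it is judged then, once.
The state is a dict: "t": time; "q": joint angles; "qd": joint speeds; "tau": joint torques, N m; "tcp_pos": TCP position; "tool_rot": TCP orientation; "force": force on the tool from outside, world axes, zero at the start; "ft_torque": the same for the moment, N m; "finger_gap": opening from 0.0 (shut) to 1.0 (fully open); "gripper_force": force on a finger pad.
Only numpy, scipy, OpenCV 4.12 (cv2) and the standard library are available. Lean on these libraries where they do the work, as an engineer would, in place of code of your own. Each camera call takes 0.05 s, during which the arm holds its last target. There are 200 camera calls.

## Working session

There is one attempt and no reset: what is moved stays moved. The work goes in short steps, Python scripts to look and compute and a shell command to move; the robot and the scene stay as the last step left them, time stands still between calls to the robot, and variables do not carry over. Pictures are saved under pics/ and viewed, at most 12 in all, crops included, and the job is handed in when it is done.

```bash
mkdir -p pics; ls; python3 - <<'E'
from station import *
import cv2,numpy as np
for n in("scene","top"):
    im=snapshot(n); np.save(f"pics/{n}.npy",im); cv2.imwrite(f"pics/{n}.png",cv2.resize(im[:,:,::-1],(800,600),interpolation=cv2.INTER_CUBIC))
    c=get_calibration(n); print(n,c["fx"],c["fy"],c["cx"],c["cy"],np.round(c["world_to_cam"],4).tolist())
s=sense();print(s["t"],s["tcp_pos"],s["tool_rot"],s["finger_gap"],s["force"])
E
```

```text
pics
scene 414.60958753332585 414.60958753332585 258.33879772477246 199.26623585310554 [[0.8522, 0.523, 0.0131, -0.525], [0.4282, -0.683, -0.5918, -0.188], [-0.3006, 0.5099, -0.806, 1.2716], [0.0, 0.0, 0.0, 1.0]]
top 421.84583017284393 421.84583017284393 250.54680402157783 194.22044054926747 [[0.0271, -0.9996, -0.0046, -0.0144], [-0.981, -0.0257, -0.1922, 0.5893], [0.1921, 0.0097, -0.9813, 1.0352], [0.0, 0.0, 0.0, 1.0]]
0.1 [ 0.1557415  -0.60496466  0.40382731] [ 9.92081361e-01  1.25592947e-01  5.19971072e-05 -9.90886529e-04] 1.0012084805420336 [ 0.04688461  0.32313208 -0.52594412]
```

View pics/scene.png

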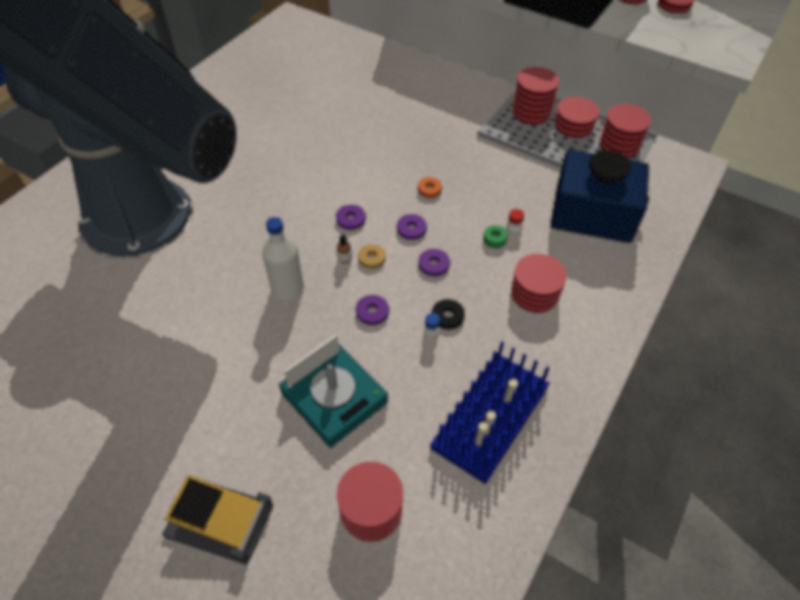

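View pics/top.png

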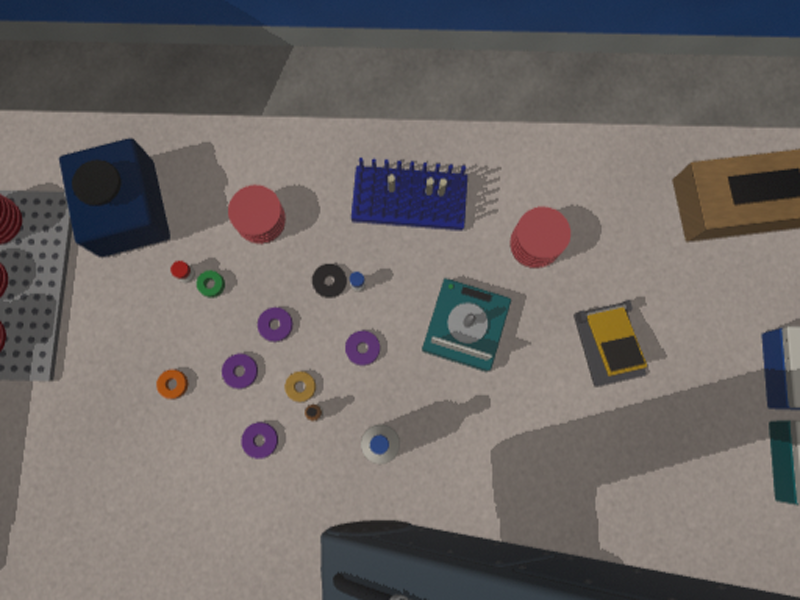

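Scene (800x600 px): black ring (449,314), vial beside it (432,320), green (496,236), brass (372,256), orange spare (430,187), spindle (333,388), pedal (218,515).
Top: candidates for the black ring are the black one (329,281) and four purple ones at (275,324), (363,348), (239,371) and (260,440). The blue box's black knob at (96,182) could also be mistaken for it. I choose (329,281), with the vial at (357,281). Green is at (210,284) with the pot at (180,270), brass at (300,387) with the amber bottle at (313,411), and orange at (172,384). The spindle flange is at (467,323) and the pedal pad at (622,355).

```bash
cat > h.py <<'E'
from station import *
import cv2,numpy as np
def ray(n,uv,z):
    c=get_calibration(n);M=np.array(c["world_to_cam"]);R,t=M[:3,:3],M[:3,3]
    d=R.T@np.array([(uv[0]-c["cx"])/c["fx"],(uv[1]-c["cy"])/c["fy"],1]);o=-R.T@t
    return o+d*(z-o[2])/d[2]
def proj(n,p):
    c=get_calibration(n);M=np.array(c["world_to_cam"]);q=M[:3,:3]@p+M[:3,3]
    return np.array([c["fx"]*q[0]/q[2]+c["cx"],c["fy"]*q[1]/q[2]+c["cy"]])
def blob(im,lo,hi,c,r):
    """hull of largest HSV blob within r px of c"""
    hsv=cv2.cvtColor(im,cv2.COLOR_RGB2HSV);m=cv2.inRange(hsv,lo,hi)
    k=np.zeros_like(m);cv2.circle(k,tuple(int(x) for x in c),r,255,-1);m&=k
    cs,_=cv2.findContours(m,cv2.RETR_EXTERNAL,cv2.CHAIN_APPROX_NONE)
    return cv2.convexHull(max(cs,key=cv2.contourArea))
def cen(h):
    M=cv2.moments(h);return np.array([M["m10"]/M["m00"],M["m01"]/M["m00"]])
COL=dict(black=((0,0,0),(179,255,62),.007),green=((45,90,40),(80,255,255),.010),brass=((12,90,90),(28,255,255),.007),
 orange=((3,170,90),(12,255,255),.008),vial=((100,120,60),(125,255,255),.045),pot=((170,120,60),(179,255,255),.038))
PX=dict(top=dict(black=(329,281),green=(210,284),brass=(300,387),orange=(172,384)),
 scene=dict(black=(449,314),green=(496,236),brass=(372,256),orange=(430,187)))
E
python3 - <<'E'
from h import *
for n in("top","scene"):
    im=np.load(f"pics/{n}.npy")
    for k,p in PX[n].items():
        lo,hi,z=COL[k];p=np.array(p)*.64
        try:
            h=blob(im,lo,hi,p,17);c=cen(h);print(n,k,c.round(1),cv2.contourArea(h),ray(n,c,z).round(4),cv2.fitEllipse(h)[1])
        except Exception as e: print(n,k,e)
    def px(a,z): print("  ",a,ray(n,np.array(a)*.64,z).round(3))
    if n=="top":
        for a,z in(((357,280),.05),((180,269),.042),((313,411),.06),((467,321),.099),((622,355),.05)):px(a,z)
im=np.load("pics/top.npy")
a=cv2.resize(im[165:245,185:345],(800,400),interpolation=cv2.INTER_CUBIC)
s=np.load("pics/scene.npy");
b=cv2.resize(im[180:260,360:440],(400,400),interpolation=cv2.INTER_CUBIC)
c=cv2.resize(s[210:290,175:255],(400,400),interpolation=cv2.INTER_CUBIC)
cv2.imwrite("pics/crop1.png",cv2.resize(np.vstack([a,np.hstack([c,b])]),(600,600))[:,:,::-1])
E
```

```text
top black [210.4 179.1] 332.0 [0.6385 0.1124 0.007 ] (20.6524658203125, 21.182762145996094)
top green [134.1 181.1] 206.0 [0.6268 0.3198 0.01  ] (16.088197708129883, 17.13974380493164)
top brass [191.6 247. ] 281.0 [0.4529 0.1539 0.007 ] (19.195053100585938, 19.371122360229492)
top orange [110.4 244.1] 193.0 [0.4547 0.3695 0.008 ] (17.388612747192383, 17.957002639770508)
   (357, 280) [0.63 0.06 0.05]
   (180, 269) [0.643 0.363 0.042]
   (313, 411) [0.41  0.122 0.06 ]
   (467, 321) [ 0.556 -0.119  0.099]
   (622, 355) [ 0.515 -0.379  0.05 ]
scene black [286.8 200.9] 258.0 [0.6382 0.1121 0.007 ] (18.06592559814453, 19.481534957885742)
scene green [316.6 151. ] 133.0 [0.6245 0.3186 0.01  ] (13.06911563873291, 13.722102165222168)
scene brass [237.5 163.7] 182.0 [0.4508 0.1529 0.007 ] (15.111773490905762, 16.66817283630371)
scene orange [274.5 119.8] 94.0 [0.4493 0.3697 0.008 ] (10.485224723815918, 12.515972137451172)
```

View pics/crop1.png

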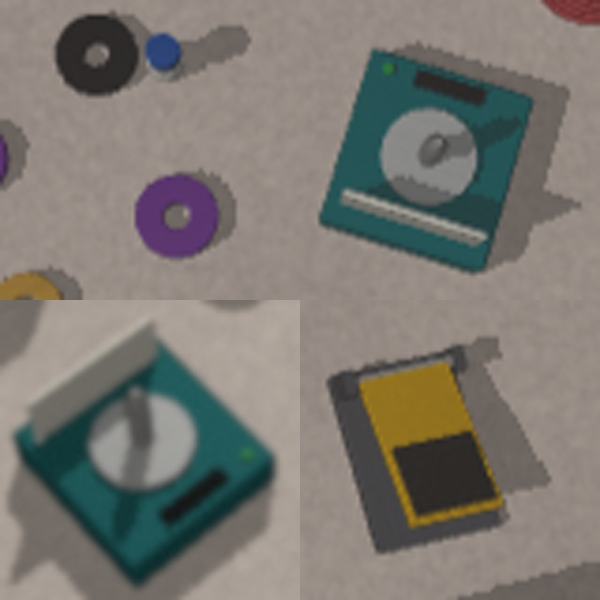

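The crop confirms the black ring at crop (96,54), with a 19 mm bore and the vial on its -y side at (163,52). The purple ring at (177,215) is a decoy. The flange is at (428,157), and the guard runs (343,197)-(485,238), facing the robot. Next I measure the flange, yaw and pad.

```bash
python3 - <<'E'
from h import *
t=np.load("pics/top.npy");s=np.load("pics/scene.npy")
for n,im,c0,r in(("top",t,(299.1,206.9),15),("scene",s,(213,247),17)):
    hsv=cv2.cvtColor(im,cv2.COLOR_RGB2HSV)
    h=blob(im,(0,0,60),(179,90,255),c0,r);e=cv2.fitEllipse(h);print(n,"flange",e[0],e[1],ray(n,e[0],.041).round(4),cen(h).round(1))
f=lambda x,y,z:ray("top",(x/3.75+185,y/3.75+165),z)
a,b=f(343,193,.081),f(485,234,.081);d=a-b;print("guard",a.round(3),b.round(3),"housing y angle",np.degrees(np.arctan2(d[1],d[0])), (a+b)/2)
g=lambda x,y,z:ray("top",(x/3.75+360,y/3.75+180),z)
# subframe coords (bottom right, y-300)
for p in((394,450),(488,432),(503,494),(411,515),(360,380),(449,362),(414,527),(503,503)): print(p,g(p[0]-300,p[1]-300,.05).round(3))
print("spray",ray("top",(379*.64,440*.64),.17).round(3),"amber",ray("scene",(343*.64,240*.64),.06).round(3),"vial",ray("scene",(432*.64,320*.64),.05).round(3),"pot",ray("scene",(516*.64,215*.64),.042).round(3))
print("tip scene",ray("scene",((135)/3.75+175,(390-300)/3.75+210),.099).round(4),"tip top",f(438,142,.099).round(4))
E
```

```text
top flange (298.8710021972656, 206.5440673828125) (26.232433319091797, 27.284841537475586) [ 0.5632 -0.1257  0.041 ] [299.  206.4]
scene flange (212.45590209960938, 247.09324645996094) (27.560583114624023, 29.498676300048828) [ 0.5632 -0.1274  0.041 ] [212.5 247.1]
guard [ 0.53  -0.065  0.081] [ 0.505 -0.16   0.081] housing y angle 75.22316064577271 [ 0.5172903  -0.11279757  0.081     ]
(394, 450) [ 0.532 -0.346  0.05 ]
(488, 432) [ 0.547 -0.411  0.05 ]
(503, 494) [ 0.504 -0.42   0.05 ]
(411, 515) [ 0.488 -0.356  0.05 ]
(360, 380) [ 0.581 -0.325  0.05 ]
(449, 362) [ 0.595 -0.387  0.05 ]
(414, 527) [ 0.48  -0.358  0.05 ]
(503, 503) [ 0.498 -0.419  0.05 ]
spray [0.369 0.013 0.17 ] amber [0.414 0.119 0.06 ] vial [0.634 0.058 0.05 ] pot [0.644 0.36  0.042]
tip scene [ 0.5632 -0.1256  0.099 ] tip top [ 0.5628 -0.1267  0.099 ]
```

```bash
python3 -m jog '{"linear":[[30,45,0],[30,45,0],[30,45,0],[30,45,0],[30,45,0],[30,45,0],[30,45,0],[30,45,0],[30,45,0],[30,45,0],[30,45,0],[30,45,0]],"turn":[1,1,1,1,1,1,1,1,1,1,1,1]}' 1 40
python3 -m jog '{"linear":[[30,45,-20],[30,45,-30],[30,45,-30],[30,42,-30],[0,0,-30],[0,0,-30],[0,0,0]],"turn":[1,1,1,0.1,0,0,0]}'
```

```text
t: 1.6
tcp_pos: [0.5164, -0.0636, 0.4045]
tool_rot: [0.795, 0.606, -0.0, -0.0]
force: [-0.3, -1.5, 0.7]
finger_gap: 0.999
gripper_force: 0.0
t: 2.48
tcp_pos: [0.6344, 0.1119, 0.2317]
tool_rot: [0.707, 0.707, -0.003, -0.003]
force: [0.4, 0.1, 0.3]
finger_gap: 0.996
gripper_force: 0.0
```

```bash
python3 -m jog '{"linear":[[4,0,-20],[0,0,-20],[0,0,-10],[0,0,-4],[0,0,0],[0,0,0]],"turn":[0,0,0,0,0,0]}'
python3 - <<'E'
from h import *
a=snapshot("top");b=snapshot("scene")
u,v=proj("top",np.array([.638,.112,.02]));p,q=proj("scene",np.array([.638,.112,.02]))
cr=lambda im,u,v,r=32:cv2.resize(im[int(v)-r:int(v)+r,int(u)-r:int(u)+r],(400,400),interpolation=cv2.INTER_CUBIC)
cv2.imwrite("pics/g1.png",np.hstack([cr(a,u,v),cr(b,p,q)])[:,:,::-1])
E
```

```text
t: 3.22
tcp_pos: [0.64, 0.1118, 0.1813]
tool_rot: [0.708, 0.707, 0.0, 0.0]
force: [-0.5, -0.4, -0.3]
finger_gap: 0.998
gripper_force: 0.0
```

View pics/g1.png

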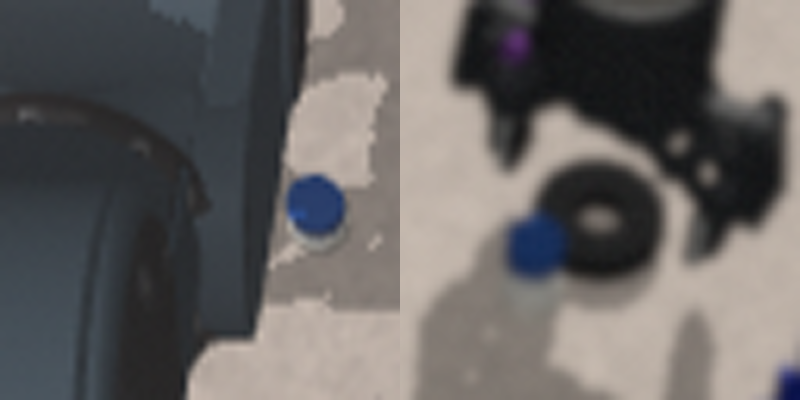

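The right panel shows the open fingertips at (508,165) and (700,260), straddling the black ring at (600,218). The vial at (537,245) is clear of the fingers. Next: lower and close.

```bash
python3 -m jog '{"linear":[[-1,0,-6],[0,0,-5],[0,0,0],[0,0,0]],"turn":[0,0,0,0]}'
python3 -m jog '{"linear":[[0,0,0],[0,0,0],[0,0,0],[0,0,0],[0,0,0],[0,0,0]],"turn":[0,0,0,0,0,0]}' 0.5 40
```

```text
t: 3.82
tcp_pos: [0.6388, 0.1117, 0.1696]
tool_rot: [0.708, 0.707, -0.0, -0.0]
force: [-0.4, -0.1, -0.5]
finger_gap: 0.999
gripper_force: 0.0
t: 4.58
tcp_pos: [0.639, 0.1117, 0.1704]
tool_rot: [0.708, 0.707, 0.0, 0.0]
force: [-0.8, -0.5, 6.1]
finger_gap: 0.674
gripper_force: 43.3
```

```bash
python3 -m jog '{"linear":[[0,0,5],[0,0,25],[0,0,45],[0,0,45],[-5,-20,10],[-8,-24,0],[-8,-24,0],[-8,-24,0],[-8,-24,0],[-8,-24,0],[-8,-24,0],[-8,-24,0]],"turn":[0,0,0,0,1,1,1,1,1,1,1,1]}'
python3 -m jog '{"linear":[[-8,-24,0],[-7,-20,0],[0,-6,0],[0,0,0],[0,0,0],[0,0,0],[0,0,0],[0,0,0],[0,0,0]],"turn":[1,1,1,1,1,1,1,0,0]}'
python3 - <<'E'
from h import *
a=snapshot("top");b=snapshot("scene")
cr=lambda im,u,v,r=32:cv2.resize(im[int(v)-r:int(v)+r,int(u)-r:int(u)+r],(400,400),interpolation=cv2.INTER_CUBIC)
u,v=proj("top",np.array([.563,-.127,.12]));p,q=proj("scene",np.array([.563,-.127,.12]));print(u,v,p,q)
np.save("pics/h1t.npy",a);np.save("pics/h1s.npy",b)
cv2.imwrite("pics/h1.png",np.hstack([cr(a,u,v),cr(b,p,q)])[:,:,::-1])
E
```

```text
t: 6.08
tcp_pos: [0.5773, -0.077, 0.2994]
tool_rot: [0.422, 0.907, -0.0, -0.0]
force: [-0.4, 0.3, -0.7]
finger_gap: 0.675
gripper_force: 43.0
t: 7.2
tcp_pos: [0.5626, -0.1262, 0.2995]
tool_rot: [0.132, 0.991, 0.0, -0.0]
force: [0.0, 0.3, -0.2]
finger_gap: 0.673
gripper_force: 43.0
302.92721847258923 201.31588448369578 209.85196519661298 229.56453999866622
```

View pics/h1.png

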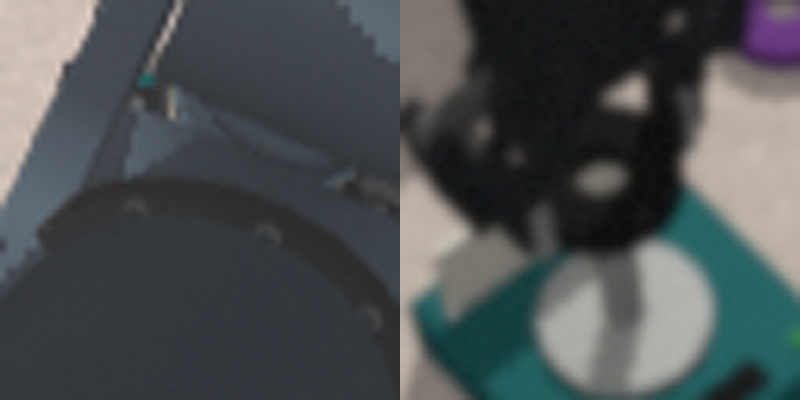

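The right panel shows the ring held level above the flange, with its bore at (602,178) and the flange below at (625,315). I compute the bore centre.

```bash
python3 - <<'E'
from h import *
b=np.load("pics/h1s.npy")
g=cv2.cvtColor(b,cv2.COLOR_RGB2GRAY)
x0,y0=202,219
k=g[y0:y0+14,x0:x0+16].astype(int);print(k)
m=(k>75).astype(np.uint8);n,l,st,c=cv2.connectedComponentsWithStats(m)
for i in range(1,n):print(st[i],c[i]+[x0,y0],ray("scene",c[i]+[x0,y0],.136).round(4))
E
```

```text
[[ 22  23  23  24  27  25  23  25  24  27  26  29  24  18  13  14]
 [ 22  22  24  24  21  20  23  20  23  22  27  25  23  16  14  18]
 [ 21  22  21  21  20  19  20  23  21  20  23  21  21  17  16  14]
 [ 23  21  22  22  24  30  42  44  41  37  31  24  17  15  19  14]
 [ 25  23  24  30  44  62  75  79  76  69  51  31  20  17  16  16]
 [ 25  27  31  52  73  91 101 106 104  95  74  46  25  17  16  18]
 [ 26  30  43  68  94 108 115 115 112 102  83  52  25  15  16  17]
 [ 25  33  44  69  93 106 111 109 103  91  69  41  21  16  15  17]
 [ 28  29  38  52  71  85  92  89  78  65  45  26  16  15  15  17]
 [ 27  30  31  36  44  54  61  57  49  39  26  21  18  14  17  16]
 [ 29  25  28  27  32  31  33  34  28  20  17  14  18  18  16  16]
 [ 30  28  26  25  24  27  28  25  21  16  14  16  15  22  21  17]
 [ 32  27  26  28  28  27  23  23  19  16  14  18  19  23  23  20]
 [ 36  27  22  25  26  22  23  20  18  15  16  14  17  22  19  20]]
[ 4  4  7  5 24] [208.83333333 225.20833333] [ 0.5613 -0.1263  0.136 ]
```

```bash
python3 -m jog '{"linear":[[1,0,-15],[0,0,-15],[0,0,-10],[0,0,-5],[0,0,-5],[0,0,0]],"turn":[0,0,0,0,0,0]}'
python3 -m jog '{"linear":[[0,0,-5],[0,0,-5],[0,0,0]],"turn":[0,0,0]}'
```

```text
t: 8.05
tcp_pos: [0.5637, -0.1263, 0.2495]
tool_rot: [0.131, 0.991, 0.0, -0.0]
force: [-0.1, -0.2, -0.6]
finger_gap: 0.671
gripper_force: 43.0
t: 8.43
tcp_pos: [0.5636, -0.1262, 0.2393]
tool_rot: [0.131, 0.991, 0.0, -0.0]
force: [-0.2, 0.3, -1.2]
finger_gap: 0.681
gripper_force: 43.0
```

```bash
python3 -m jog '{"linear":[[0,0,-8],[0,0,-8],[0,0,-6],[0,0,-3],[0,0,0]],"turn":[0,0,0,0,0]}'
python3 -m jog '{"linear":[[0,0,-1],[0,0,-1],[0,0,-1],[0,0,0]],"turn":[0,0,0,0]}'
```

```text
t: 9.05
tcp_pos: [0.5637, -0.1262, 0.2144]
tool_rot: [0.131, 0.991, 0.0, -0.0]
force: [-0.2, 0.3, -0.7]
finger_gap: 0.673
gripper_force: 43.0
t: 9.55
tcp_pos: [0.5637, -0.1263, 0.2117]
tool_rot: [0.131, 0.991, 0.0, -0.0]
force: [0.2, 0.8, -0.3]
finger_gap: 0.674
gripper_force: 43.0
```

```bash
python3 -m jog '{"linear":[[0,0,-1],[0,0,-1],[0,0,0]],"turn":[0,0,0]}'
```

```text
t: 9.93
tcp_pos: [0.5638, -0.1263, 0.2113]
tool_rot: [0.131, 0.991, -0.0, 0.0]
force: [-2.0, 0.0, 10.0]
finger_gap: 0.677
gripper_force: 44.0
```

```bash
python3 -m jog '{"linear":[[0,0,2],[0,0,0],[0,0,0],[0,0,10],[0,0,40],[0,0,45],[5,30,10],[7,50,0],[7,50,0],[7,50,0],[7,50,0],[7,50,0]],"turn":[0,0,0,0,0,0,-1,-1,-1,-1,-1,-1]}' 1
python3 -m jog '{"linear":[[7,50,0],[7,50,0],[7,45,0],[2,20,0],[0,0,-20],[0,0,-20],[0,0,-20],[0,0,-20],[0,0,-15],[0,0,0]],"turn":[-1,-1,-1,-1,-1,-1,-1,-1,-1,0]}'
python3 - <<'E'
from h import *
a=snapshot("top");b=snapshot("scene");np.save("pics/i1s.npy",b)
cr=lambda im,u,v,r=32:cv2.resize(im[int(v)-r:int(v)+r,int(u)-r:int(u)+r],(400,400),interpolation=cv2.INTER_CUBIC)
u,v=proj("top",np.array([.563,-.127,.06]));p,q=proj("scene",np.array([.626,.319,.02]));print(u,v,p,q)
h=blob(a,(0,0,0),(179,255,55),(u,v),16);print("black",ray("top",cen(h),.048),cv2.contourArea(h))
cv2.imwrite("pics/i1.png",np.hstack([cr(a,u,v),cr(b,p,q)])[:,:,::-1])
E
```

```text
t: 11.42
tcp_pos: [0.6038, 0.1554, 0.3174]
tool_rot: [0.385, 0.923, 0.0, 0.0]
force: [0.3, -0.4, 0.1]
finger_gap: 1.001
gripper_force: 0.0
t: 12.68
tcp_pos: [0.6261, 0.3185, 0.2205]
tool_rot: [0.707, 0.707, -0.001, -0.001]
force: [0.6, -0.4, 0.3]
finger_gap: 0.997
gripper_force: 0.0
300.18677928150413 205.42221891088846 317.5272919053015 148.8049408080039
black [ 0.56450548 -0.12633401  0.048     ] 365.0
```

View pics/i1.png

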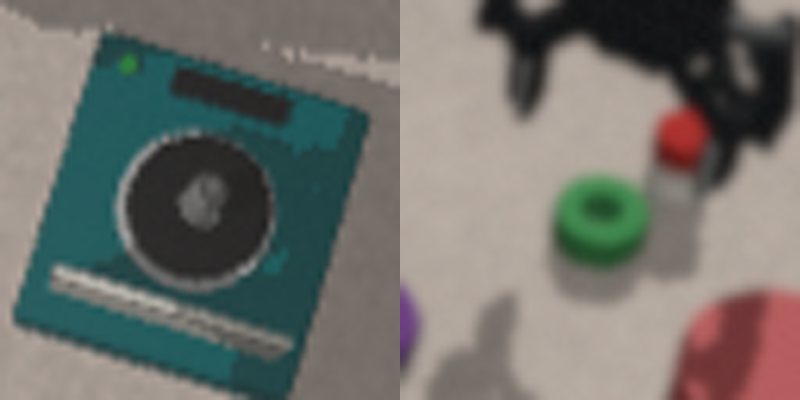

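Left panel: the black ring sits concentric in the flange at (195,210), round the post. Right panel: the green ring is at (602,215) and the pot at (683,150), with the right finger behind the pot. I turn 10° more for clearance and descend.

```bash
python3 -m jog '{"linear":[[0,0,0],[0,0,0],[0,0,-15],[0,0,-15],[0,0,-10],[0,0,-4],[0,0,0]],"turn":[-1,-1,0,0,0,0,0]}'
python3 -m jog '{"linear":[[0,0,0],[0,0,0],[0,0,0],[0,0,0],[0,0,0],[0,0,0],[0,0,0]],"turn":[0,0,0,0,0,0,0]}' 0.3 40
python3 -m jog '{"linear":[[0,0,5],[0,0,20],[0,0,40],[0,0,45],[0,0,33],[0,0,0]],"turn":[0,0,0,0,0,0]}'
```

```text
t: 13.65
tcp_pos: [0.6267, 0.3187, 0.1771]
tool_rot: [0.766, 0.642, -0.0, -0.0]
force: [0.0, 0.2, -0.1]
finger_gap: 0.999
gripper_force: 0.0
t: 14.52
tcp_pos: [0.6271, 0.3189, 0.1787]
tool_rot: [0.766, 0.642, 0.001, 0.0]
force: [-0.5, -0.8, 5.7]
finger_gap: 0.52
gripper_force: 41.1
t: 15.28
tcp_pos: [0.6277, 0.3191, 0.3256]
tool_rot: [0.766, 0.642, 0.004, 0.002]
force: [-0.7, 0.2, 0.3]
finger_gap: 0.521
gripper_force: 40.9
```

```bash
python3 -m jog '{"linear":[[-3,-25,0],[-7,-50,0],[-7,-50,0],[-7,-50,0],[-7,-50,0],[-7,-50,0],[-7,-50,0],[-7,-50,0],[-7,-40,0],[-5,-25,0],[0,-5,0],[0,0,0]],"turn":[1,1,1,1,1,1,1,1,1,1,1,1]}'
python3 -m jog '{"linear":[[0,0,-10],[0,0,-10],[0,0,-5],[0,0,0],[0,0,0],[0,0,0]],"turn":[1,1,1,1,1,0]}'
python3 - <<'E'
from h import *
b=snapshot("scene");np.save("pics/j1s.npy",b)
z=sense()["tcp_pos"][2]-.1787+.010;P=np.array([.5637,-.1263,z]);p,q=proj("scene",P);print(z,p,q)
h=blob(b,(45,90,30),(80,255,255),(p,q),22);print(cen(h),ray("scene",cen(h),z),cv2.contourArea(h))
r=24;cv2.imwrite("pics/j1.png",cv2.resize(b[int(q)-r:int(q)+r+24,int(p)-r-12:int(p)+r+12],(600,600),interpolation=cv2.INTER_CUBIC)[:,:,::-1])
E
```

```text
t: 16.77
tcp_pos: [0.562, -0.127, 0.3197]
tool_rot: [0.342, 0.94, 0.0, -0.001]
force: [-0.2, 0.1, -0.6]
finger_gap: 0.514
gripper_force: 40.9
t: 17.52
tcp_pos: [0.5622, -0.1261, 0.2948]
tool_rot: [0.132, 0.991, 0.0, -0.001]
force: [-0.0, -0.2, 0.2]
finger_gap: 0.515
gripper_force: 40.9
0.12628257512873328 210.05999169447844 227.99788746170864
[210.70708846 227.7182191 ] [ 0.56450379 -0.1249182   0.12628258] 284.5
```

View pics/j1.png

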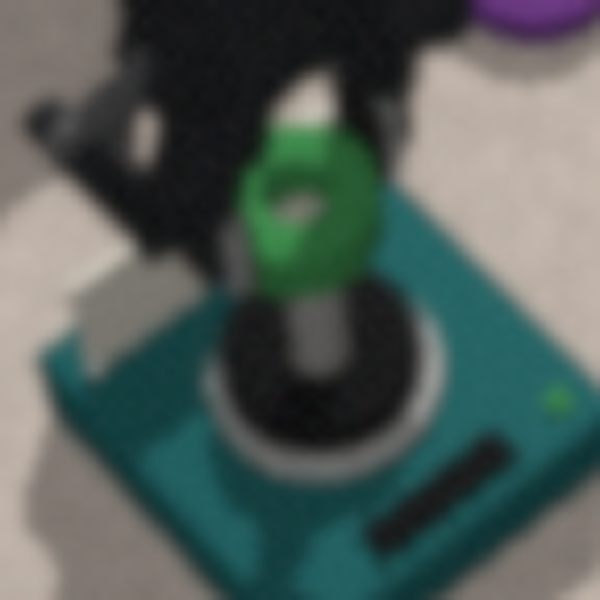

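The green ring is held level at (310,210) right above the post at (320,330), and the black ring is flat below it. Lower slowly.

```bash
python3 -m jog '{"linear":[[0.5,-0.5,-10],[0,0,-8],[0,0,-5],[0,0,-5],[0,0,-5],[0,0,0]],"turn":[0,0,0,0,0,0]}'
python3 -m jog '{"linear":[[0,0,-5],[0,0,-5],[0,0,0]],"turn":[0,0,0]}'
```

```text
t: 18.32
tcp_pos: [0.5631, -0.1267, 0.2623]
tool_rot: [0.131, 0.991, 0.0, -0.0]
force: [0.6, -0.2, 0.1]
finger_gap: 0.52
gripper_force: 40.9
t: 18.7
tcp_pos: [0.5631, -0.1267, 0.2523]
tool_rot: [0.131, 0.991, 0.0, -0.0]
force: [-0.1, 0.3, -0.5]
finger_gap: 0.521
gripper_force: 40.9
```

```bash
python3 -m jog '{"linear":[[0,0,-6],[0,0,-6],[0,0,-4],[0,0,-1],[0,0,0]],"turn":[0,0,0,0,0]}'
python3 -m jog '{"linear":[[0,0,-1],[0,0,-1],[0,0,-1],[0,0,0]],"turn":[0,0,0,0]}'
```

```text
t: 19.32
tcp_pos: [0.5633, -0.1268, 0.2356]
tool_rot: [0.131, 0.991, -0.0, 0.0]
force: [-0.2, -0.4, -0.1]
finger_gap: 0.521
gripper_force: 40.9
t: 19.82
tcp_pos: [0.5633, -0.1268, 0.2337]
tool_rot: [0.131, 0.991, -0.0, 0.0]
force: [-0.4, 0.3, 5.4]
finger_gap: 0.516
gripper_force: 41.4
```

```bash
python3 -m jog '{"linear":[[0,0,-1],[0,0,0],[0,0,2],[0,0,0],[0,0,10],[0,0,40],[0,0,45],[0,15,0],[0,35,0],[0,40,0],[-15,40,0],[-20,40,0]],"turn":[0,0,0,0,0,0,0,1,1,1,1,1]}' - 40
```

```text
t: 21.32
tcp_pos: [0.5282, 0.0443, 0.3291]
tool_rot: [-0.088, 0.996, -0.0, 0.001]
force: [0.1, -0.4, -0.6]
finger_gap: 0.52
gripper_force: 41.3
```

I left the opening at "-", so the green spacer is still gripped and came back up with the gripper. I retrace and place it again.

```bash
python3 -m jog '{"linear":[[20,-40,0],[15,-40,0],[0,-40,0],[0,-35,0],[0,-16,0],[0,0,-20],[0,0,-20],[0,0,0]],"turn":[-1,-1,-1,-1,-1,0,0,0]}'
```

```text
t: 22.32
tcp_pos: [0.5627, -0.1277, 0.2876]
tool_rot: [0.131, 0.991, 0.0, -0.002]
force: [-0.0, 0.3, -0.8]
finger_gap: 0.515
gripper_force: 41.3
```

```bash
python3 -m jog '{"linear":[[0.5,1,-8],[0,0,-6],[0,0,-5],[0,0,-5],[0,0,-5],[0,0,-5],[0,0,0]],"turn":[0,0,0,0,0,0,0]}'
python3 -m jog '{"linear":[[0,0,-6],[0,0,-6],[0,0,-4],[0,0,-2],[0,0,-1],[0,0,0]],"turn":[0,0,0,0,0,0]}'
```

```text
t: 23.2
tcp_pos: [0.5636, -0.1267, 0.2542]
tool_rot: [0.131, 0.991, 0.0, -0.0]
force: [-0.2, -0.4, 0.0]
finger_gap: 0.519
gripper_force: 41.3
t: 23.95
tcp_pos: [0.5637, -0.1267, 0.2356]
tool_rot: [0.131, 0.991, 0.0, -0.0]
force: [-1.4, 1.1, -0.8]
finger_gap: 0.522
gripper_force: 41.2
```

```bash
python3 -m jog '{"linear":[[0,0,-1],[0,0,-1],[0,0,-1],[0,0,-0.5],[0,0,0]],"turn":[0,0,0,0,0]}'
```

```text
t: 24.58
tcp_pos: [0.5636, -0.1267, 0.2336]
tool_rot: [0.131, 0.991, -0.0, 0.0]
force: [-3.0, 1.4, 9.3]
finger_gap: 0.52
gripper_force: 42.2
```

```bash
python3 -m jog '{"linear":[[0,0,0],[0,0,1],[0,0,0],[0,0,0],[0,0,10],[0,0,40],[0,0,45],[0,15,0],[0,35,0],[0,40,0],[-15,40,0],[-20,40,0]],"turn":[0,0,0,0,0,0,0,1,1,1,1,1]}' 1 40
python3 -m jog '{"linear":[[-22,38,0],[-24,40,0],[-24,25,0],[-7,10,-30],[0,0,-35],[0,0,-35],[0,0,0]],"turn":[1,1,1,1,1,0.4,0]}'
python3 - <<'E'
from h import *
a=snapshot("top");b=snapshot("scene")
p,q=proj("scene",np.array([.453,.154,.007]));h=blob(b,COL["brass"][0],COL["brass"][1],(p,q),17);print("brass",ray("scene",cen(h),.007),cv2.contourArea(h))
cr=lambda im,u,v,r=32:cv2.resize(im[int(v)-r:int(v)+r,int(u)-r:int(u)+r],(400,400),interpolation=cv2.INTER_CUBIC)
u,v=proj("top",np.array([.563,-.127,.06]))
h=blob(a,(45,120,40),(80,255,255),(u,v),12);print("green",ray("top",cen(h),.065),cv2.contourArea(h))
cv2.imwrite("pics/k1.png",np.hstack([cr(a,u,v),cr(b,p,q)])[:,:,::-1])
E
```

```text
t: 26.08
tcp_pos: [0.5286, 0.0444, 0.3289]
tool_rot: [-0.088, 0.996, -0.0, 0.001]
force: [0.2, -0.0, -0.4]
finger_gap: 1.0
gripper_force: 0.0
t: 26.95
tcp_pos: [0.4511, 0.1562, 0.2269]
tool_rot: [-0.317, 0.949, 0.001, -0.002]
force: [-0.6, -0.9, 0.4]
finger_gap: 0.996
gripper_force: 0.0
brass [0.45118626 0.15180101 0.007     ] 174.5
green [ 0.56597221 -0.12780709  0.065     ] 210.0
```

View pics/k1.png

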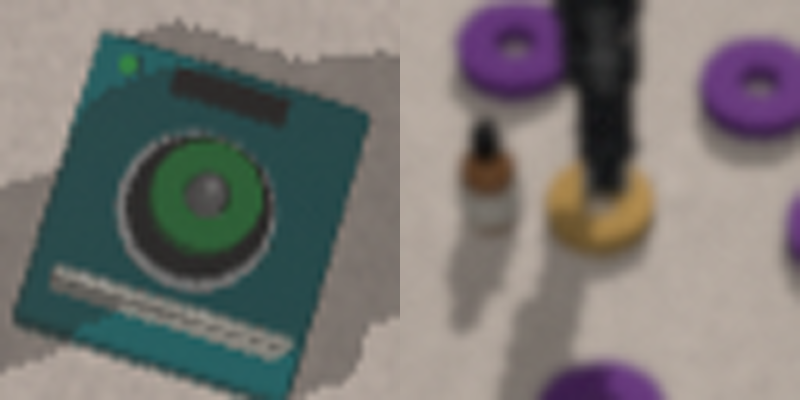

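Left panel: the green ring sits round the post at (207,195) on the black one. Right panel: the brass ring is at (600,208), with the fingers in line above it and amber at (487,180) well clear.

```bash
python3 -m jog '{"linear":[[1,-3,-15],[0,0,-15],[0,0,-12],[0,0,-8],[0,0,-3],[0,0,0]],"turn":[0,0,0,0,0,0]}'
python3 -m jog '{"linear":[[0,0,0],[0,0,0],[0,0,0],[0,0,0],[0,0,0],[0,0,0],[0,0,0]],"turn":[0,0,0,0,0,0,0]}' 0.4 40
```

```text
t: 27.8
tcp_pos: [0.4527, 0.1533, 0.175]
tool_rot: [-0.317, 0.949, 0.0, -0.0]
force: [-0.6, -0.0, 0.2]
finger_gap: 1.001
gripper_force: 0.0
t: 28.68
tcp_pos: [0.4528, 0.1533, 0.176]
tool_rot: [-0.317, 0.949, -0.0, 0.0]
force: [-1.1, -1.2, 5.0]
finger_gap: 0.578
gripper_force: 40.5
```

```bash
python3 -m jog '{"linear":[[0,0,5],[0,0,25],[0,0,45],[0,0,45],[0,0,30],[10,-20,4],[20,-40,0],[24,-40,0],[24,-40,0],[20,-40,0],[12,-40,0],[1,-35,0]],"turn":[0,0,0,0,0,-1,-1,-1,-1,-1,-1,-1]}' 0.4 40
python3 -m jog '{"linear":[[0,-25,0],[0,0,-10],[0,0,-10],[0,0,-3],[0,0,0]],"turn":[-1,-1,-1,-0.4,0]}'
python3 - <<'E'
from h import *
b=snapshot("scene");np.save("pics/l1s.npy",b)
z=sense()["tcp_pos"][2]-.176+.007;P=np.array([.5637,-.1263,z]);p,q=proj("scene",P);print(z,p,q)
h=blob(b,COL["brass"][0],COL["brass"][1],(p,q),22);print(cen(h),ray("scene",cen(h),z),cv2.contourArea(h))
r=24;cv2.imwrite("pics/l1.png",cv2.resize(b[int(q)-r:int(q)+r+24,int(p)-r-12:int(p)+r+12],(600,600),interpolation=cv2.INTER_CUBIC)[:,:,::-1])
E
```

```text
t: 30.18
tcp_pos: [0.5642, -0.1034, 0.3292]
tool_rot: [-0.015, 1.0, -0.0, 0.0]
force: [-0.2, 0.3, -1.3]
finger_gap: 0.578
gripper_force: 41.9
t: 30.8
tcp_pos: [0.5636, -0.1266, 0.3061]
tool_rot: [0.131, 0.991, 0.0, -0.0]
force: [0.7, 0.3, -0.2]
finger_gap: 0.58
gripper_force: 41.9
0.13741504552325995 209.65770877136242 225.32965417966946
[210.38973491 225.34686971] [ 0.56511203 -0.12547098  0.13741505] 295.5
```

View pics/l1.png

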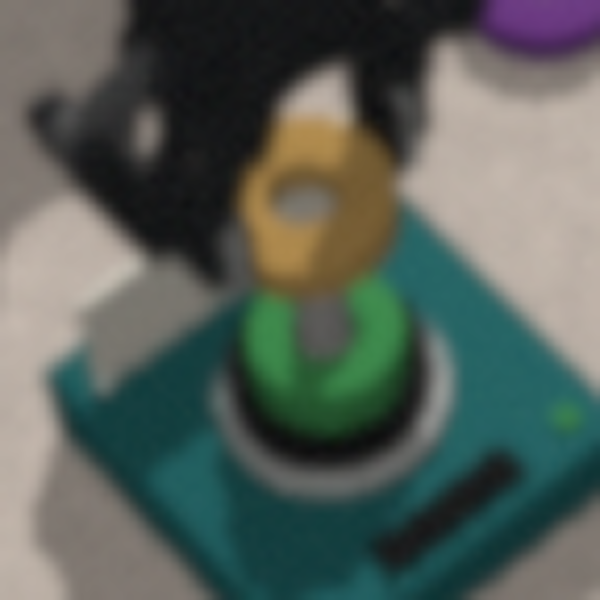

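The brass ring is held level at (318,205) straight above the post at (323,320), with green and black seated below it. Lower.

```bash
python3 -m jog '{"linear":[[0,0,-12],[0,0,-12],[0,0,-8],[0,0,-5],[0,0,-5],[0,0,0]],"turn":[0,0,0,0,0,0]}'
python3 -m jog '{"linear":[[0,0,-4],[0,0,-4],[0,0,-2],[0,0,-1],[0,0,0]],"turn":[0,0,0,0,0]}'
```

```text
t: 31.6
tcp_pos: [0.5637, -0.1268, 0.2639]
tool_rot: [0.131, 0.991, 0.0, -0.0]
force: [0.9, 0.3, -1.2]
finger_gap: 0.579
gripper_force: 41.9
t: 32.22
tcp_pos: [0.5637, -0.1268, 0.2532]
tool_rot: [0.131, 0.991, -0.0, -0.0]
force: [0.4, -0.6, -0.7]
finger_gap: 0.575
gripper_force: 41.9
```

```bash
python3 -m jog '{"linear":[[0,0,-1],[0,0,-1],[0,0,-1],[0,0,-0.5],[0,0,0]],"turn":[0,0,0,0,0]}'
```

```text
t: 32.85
tcp_pos: [0.5637, -0.1267, 0.251]
tool_rot: [0.131, 0.991, -0.0, 0.0]
force: [-2.0, 0.7, 7.2]
finger_gap: 0.577
gripper_force: 42.8
```

```bash
python3 -m jog '{"linear":[[0,0,0],[0,0,1],[0,0,0],[0,0,0],[0,0,10],[0,0,40],[0,0,45],[0,-15,0],[-5,-35,0],[-9,-50,0],[-9,-50,0],[-9,-50,0]],"turn":[0,0,0,0,0,0,0,0,0,0,0,0]}' 1 40
python3 -m jog '{"linear":[[-9,-45,0],[-5,-12,0],[0,0,-30],[0,0,-30],[0,0,-30],[0,0,0],[0,0,0]],"turn":[0,0,0,0,0,0,0]}' 0
python3 - <<'E'
from h import *
a=snapshot("top");b=snapshot("scene")
cr=lambda im,u,v,r=32:cv2.resize(im[int(v)-r:int(v)+r,int(u)-r:int(u)+r],(400,400),interpolation=cv2.INTER_CUBIC)
u,v=proj("scene",np.array([.563,-.127,.06]));p,q=proj("scene",np.array([.518,-.383,.05]))
cv2.imwrite("pics/m1.png",np.hstack([cr(b,u,v),cr(b,p,q,40)])[:,:,::-1])
u,v=proj("top",np.array([.563,-.127,.08]))
h=blob(a,COL["brass"][0],COL["brass"][1],(u,v),15);print("brass",ray("top",cen(h),.082),cv2.contourArea(h))
E
```

```text
t: 34.35
tcp_pos: [0.5309, -0.3285, 0.3449]
tool_rot: [0.131, 0.991, 0.0, -0.001]
force: [0.7, 0.5, 0.0]
finger_gap: 1.002
gripper_force: 0.0
t: 35.22
tcp_pos: [0.518, -0.3836, 0.2563]
tool_rot: [0.131, 0.991, -0.0, 0.0]
force: [-0.2, 0.1, 0.4]
finger_gap: -0.001
gripper_force: 0.0
brass [ 0.56456807 -0.12685232  0.082     ] 313.0
```

View pics/m1.png

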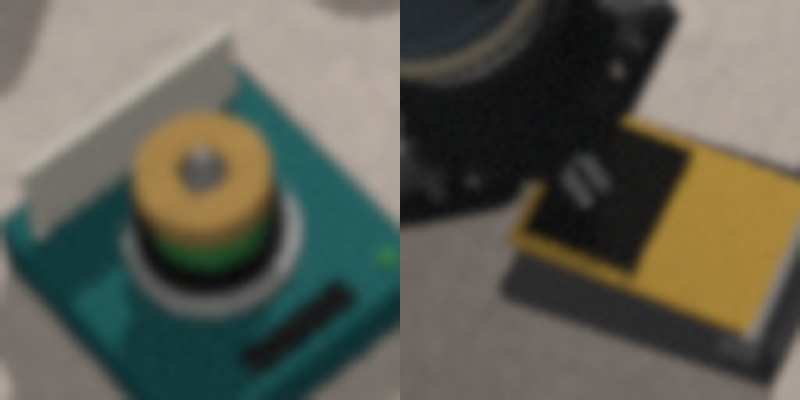

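The left panel shows the full stack black/green/brass seated flat round the post. In the right panel the closed fingertips at (585,180) hang over the pad, whose centre is at about (610,195). I shift slightly and press.

```bash
python3 -m jog '{"linear":[[4,5,-8],[0,0,-8],[0,0,-5],[0,0,-5],[0,0,0]],"turn":[0,0,0,0,0]}'
python3 -m jog '{"linear":[[0,0,-5],[0,0,-3],[0,0,0]],"turn":[0,0,0]}'
```

```text
t: 35.95
tcp_pos: [0.5217, -0.3788, 0.2292]
tool_rot: [0.131, 0.991, 0.0, -0.0]
force: [0.1, 0.2, -0.4]
finger_gap: 0.005
gripper_force: 0.0
t: 36.33
tcp_pos: [0.5216, -0.3791, 0.2218]
tool_rot: [0.131, 0.991, -0.0, -0.0]
force: [-1.7, -0.8, 2.6]
finger_gap: 0.003
gripper_force: 1.3
```

```bash
python3 -m jog '{"linear":[[0,0,-5],[0,0,-5],[0,0,-2],[0,0,0]],"turn":[0,0,0,0]}'
python3 -m jog '{"linear":[[0,0,-2],[0,0,-2],[0,0,0]],"turn":[0,0,0]}'
```

```text
t: 36.83
tcp_pos: [0.5214, -0.3792, 0.2104]
tool_rot: [0.131, 0.991, -0.0, -0.0]
force: [-4.6, -1.7, 8.2]
finger_gap: 0.001
gripper_force: 4.2
t: 37.2
tcp_pos: [0.5214, -0.3791, 0.2097]
tool_rot: [0.131, 0.991, -0.001, -0.0]
force: [-9.0, 2.5, 25.8]
finger_gap: 0.001
gripper_force: 12.8
```

```bash
python3 -m jog '{"linear":[[0,0,-1],[0,0,0],[0,0,0],[0,0,0]],"turn":[0,0,0,0]}'
python3 -m jog '{"linear":[[0,0,5],[0,0,5],[0,0,5],[0,0,5],[0,0,10],[0,0,30],[0,0,40],[0,0,40],[0,0,0],[0,0,0],[0,0,0]],"turn":[0,0,0,0,0,0,0,0,0,0,0]}'
python3 - <<'E'
from h import *
a=snapshot("top");b=snapshot("scene")
u,v=proj("scene",np.array([.54,-.25,.05]));r=55;u,v=int(u),int(v)
cv2.imwrite("pics/n1.png",cv2.resize(b[v-r:v+r,u-r:u+r],(600,600),interpolation=cv2.INTER_CUBIC)[:,:,::-1])
for n,im in(("top",a),("scene",b)):
    p=proj(n,np.array([.563,-.127,.082]));h=blob(im,COL["brass"][0],COL["brass"][1],p,13);print(n,"brass",ray(n,cen(h),.082),cv2.contourArea(h))
E
```

```text
t: 37.7
tcp_pos: [0.5214, -0.3791, 0.2095]
tool_rot: [0.131, 0.991, -0.001, -0.0]
force: [-9.8, 2.7, 30.7]
finger_gap: -0.004
gripper_force: 14.9
t: 39.08
tcp_pos: [0.5212, -0.3783, 0.3429]
tool_rot: [0.131, 0.991, 0.001, -0.002]
force: [0.4, -0.2, -0.5]
finger_gap: 0.001
gripper_force: 0.0
top brass [ 0.56456807 -0.12685232  0.082     ] 313.0
scene brass [ 0.56143768 -0.12668857  0.082     ] 341.0
```

View pics/n1.png

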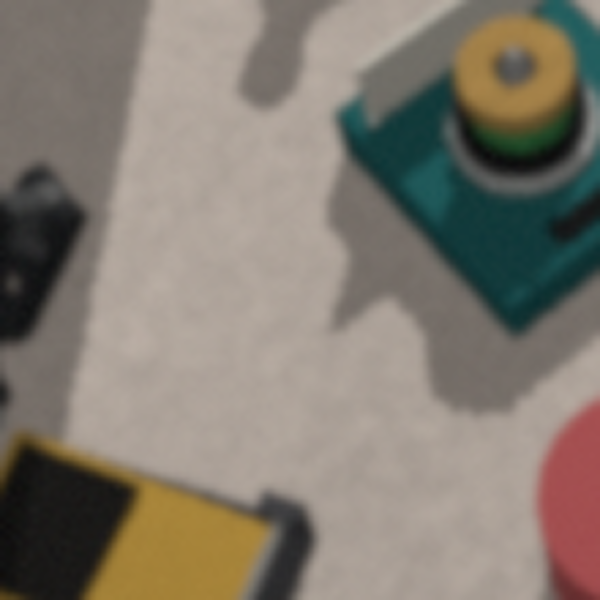

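The stack is intact at (515,75), the pedal is back up at (130,530), and the gripper is clear of everything. I hand in.

```bash
python3 -c "
from station import *
print(sign_off())"
```

```text
the job is handed in; nothing more can be done
None
```

The black, green and brass rings are seated on the post in that order, the pedal was pressed to its stop and released, and the job was handed in at about 39 s; no verdict came back, and the green spacer was lifted off once by mistake and put back before the brass went on.

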